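# Start the spice grinder and hold its cup turned on

## Task

Run the spice grinder on coarse: press the red power key, then the green coarse key, one at a time, each well down and let up again, and leave the blue key alone. Then pick up the steel grinding cup, lower it into the grinder's socket with its two orange lugs in the two slots, push it right down against the spring and twist it a quarter turn clockwise (seen from above) against the return spring. The grinder only runs while the cup is held there, so finish still gripping the cup, seated and turned, and do not shove or tip any of the other things on the counter.

Things in the scene. Friction and masses are not known exactly. Their poses are not given: they have to be found in the camera images.
- grinder: Motor base of the spice grinder, cream, fixed. Drum 128 mm across, 90 mm high, with the cup socket in its top; in front of it (-x) a console 136 mm wide (y), 58 mm high, from x = -48 to -132 mm, with three round keys in a row. Origin: on the drum's axis at the counter; z up. The socket's two slots (orange marks) lie at +y and -y, the end-of-turn marks (black) at +x and -x.
- socket (a point): Centre of the socket mouth: drum's axis, at its flat top, 90 mm above the counter; axes as the grinder's. A well 89 mm across, 22.5 mm deep. A fixed dark lip 10 mm thick, flush with the top, narrows the mouth to 71 mm; two slots in it, 20 mm wide, at +y and -y let the cup's lugs through. Pushed down, the lugs are under the lip and can turn there clockwise (seen from above), not before.
- coupling (a joint): Sprung steel drive coupling, 26 mm across, in the middle of the well, its top 12 mm below the mouth; the cup's underside lands on it and pushes it down. Travel down in m: 0 = up, 0.0105 = cup on the well's floor. Spring: 3 N at 0, 8 N at 0.0105. The lugs clear the lip once the cup's underside is over 20 mm below the mouth.
- run_ring (a joint): Return-spring ring under the lip, with a dog just clockwise of each slot that the cup's lugs push along. Turn in rad, clockwise from above: 0 = rest, 1.45 = hard stop. A cup centred in its slots turns 0.12 rad before it meets the dogs, so a quarter turn of the cup brings the ring to its stop. Spring: 0.07 N m at 0, 0.33 N m at the stop; it turns the cup back when let go.
- key_power_top (a point): Centre of the top face of the red power key, the +y end of the row: 22 mm across, 70 mm above the counter when up, 98 mm in front of the drum's axis; black bezel 38 mm across, its top 9 mm below the key's top. The keys are 42 mm apart.
- key_power (a joint): Red power key, pressed straight down, fully down at 0.005 m (about 1.2 N to start it, 4 N fully down; it springs back up). Reads travel in m, 0 = up
- key_coarse_top (a point): Centre of the top face of the green coarse key, the middle one of the row; same size and height as the red one.
- key_coarse (a joint): Green coarse key, pressed straight down, fully down at 0.005 m (about 1.2 N to start it, 4 N fully down; it springs back up). Reads travel in m, 0 = up
- key_fine_top (a point): Centre of the top face of the blue fine key, the -y end of the row; not to be pressed.
- key_fine (a joint): Blue fine key, fully down at 0.005 m (about 1.2 N to start it, 4 N fully down; it springs back up). Reads travel in m, 0 = up
- cup: Closed steel grinding cup, 0.3 kg, 88 mm high, upright on its black collar. Origin: centre of underside; z up. Collar 66 mm across, 14 mm high; on it two orange lugs at +y and -y, 13 mm wide, 4 to 10 mm above the underside, 82 mm over both (half a turn looks the same). From 40 to 84 mm up a plain cylinder 56 mm across: grip there, at any angle, best 65 mm up. Orange stripe above each lug.
- garlic_jar: White ceramic garlic jar with blue twist lid, 90 mm across, 101 mm high; origin at the centre of its underside. Leave it standing.
- pepper_mill: Dark wooden pepper mill, 56 mm across, 140 mm high; origin at the centre of its underside. Leave it standing.
- glass_bowl: Glass bowl on a cork foot, 128 mm across, 62 mm high; origin at the centre of its underside. Leave it.
- silicone_brush: Black silicone brush lying flat, 190 mm long along its x, 36 mm wide, 15 mm high; origin under the shaft, 88 mm from the tips of the bristles. Leave it.
- salt_spoon: Small wooden salt spoon lying flat, 119 mm long along its x, bowl 38 mm across, 13 mm high; origin under the shaft, 28 mm from the bowl's centre. Leave it.
- pan_stack: Nested round aluminium pans in two tiers, rims held by a steel spring clip: 236 mm across, 110 mm high, 1.9 kg; origin at the centre of the underside. Leave it.

How it is judged:
By the outcome, as a careful person would: the job done as asked, in the order asked, and still so for the second after the job is handed in, while the arm keeps its last pose, push and grip.
It also fails if it takes over 59 s, if anything falls off the work surface, if the arm or the gripper's body presses on something with over 40 N, if the wrist force passes 120 N, or if a joint passes its speed limit or range.

## Robot

A 6-joint arm with a two-finger parallel gripper is mounted at the origin on the work surface. World frame = base frame: x ahead of the robot, y to its left, z up, the work surface at z = 0. Lengths are in m, angles in degrees, forces in N, time in s.
With the tool pointing down it reaches from about 0.4 to 0.825 m from the base axis. Payload 7 kg.
Tool frame: the origin (TCP) lies at the very end of the fingers, on their centre line; the grasp point (between the pads) lies 19 mm behind it; z points along the fingers, y is the line along which they close (so a half turn about z gives the same grasp; the last joint's range is limited). The gripper opens to 88 mm and grips with 3 to 60 N. Pads are 19 mm wide; open, the fingers measure 130 mm over their backs; the gripper's body (78 mm by 193 mm) begins 47 mm behind the grasp point.
Start: joints at [88.528, 20.546, 0.682, 0, -70.136, -16.507], TCP at [0.208, 0.642, 0.227] pointing down, gripper open.
Joint ranges: [-176.03, 176.03], [-82.01, 121.73], [-58.28, 71.71], [-173.87, 95.51], [-174.79, -0.11], [-173.66, 173.66]. Speed limits (degrees/s): [136.94, 136.94, 172.46, 180, 180, 180].

## Interface

Orientations are given as [roll, pitch, yaw] about the fixed x, y, z axes, in that order (R = Rz(yaw) Ry(pitch) Rx(roll)).
In Python, from plant import ctrl, cams, workorder gives the robot as it stands.
- The arm moves only by the tool play_rows, never from a script. Its argument "motion" is a list of rows, each an object of numbers: "x", "y", "z": the shift along the tool's x, y, z normalised to -1 to 1, where 1 is 0.025 m; "rx", "ry", "rz": the turn, a rotation vector about the tool's x, y, z normalised to -1 to 1, where 1 is 4 degrees. A call has 1 to 20 rows; each row shifts and turns the commanded pose from where the row before left it, along the tool's axes as they then stand; what a row does not reach is not made up. A row lasts 1/8 s, in which the tool goes at most 62.5 mm and 10.7 degrees, less where a joint would pass 70% of its speed; a pose out of reach is approached as far as the arm can. A call with a number of a shift or a turn outside -1 to 1 is refused whole. A call with a gripper value outside its range is refused whole. "fingers" is the opening, from -1 (shut) to 1 (fully open), set as the call begins (left out, the last holds). The fingers move at their own pace and stop on an object; the grip force is fixed at half the most. Time passes only in rows, so rows that do not move let the fingers close. It gives the time, the measured TCP pose, the force, the opening and the grip force at its end, in the units of the state.
- ctrl.get_obs(): the state, without advancing time (a new reading comes with each control period).
- cams.snapshot(name): name is "scene" or "top"; returns the picture (480x640x3 uint8, blue, green, red); there is no depth.
- cams.get_calibration(name): a dict with "vertical_fov" (degrees; the focal length in pixels is half the picture's height over the tangent of half this angle, whatever the lens; pixels are square), "cx", "cy" (the principal point, pixels), "position" and "rotation" of the camera in the world. Camera axes: x right, y up, looking along -z (the intrinsics and any distortion apply to the point x, -y, -z); pixel columns grow to the right and rows downward; lengths in m; the calibration is good to about 2 mm. A picture is of the moment at which its call begins. get_calibration takes no time and is no camera call.
- workorder.close_job(): hands the job in; it is judged then, once.
The state is a dict: "clock": time; "joint_pos": joint angles; "qvel": joint speeds; "tau": joint torques, N m; "tool_pos": TCP position; "orientation": TCP orientation; "force": force on the tool from outside, world axes, zero at the start; "moment": the same for the moment, N m; "opening": finger opening in m; "gripper_force": force on a finger pad.
Only numpy, scipy, OpenCV 4.12 (cv2) and the standard library are available. Lean on these libraries where they do the work, as an engineer would, in place of code of your own. Each camera call takes 0.05 s, during which the arm holds its last target. There are 200 camera calls.

## Working session

There is one attempt and no reset: what is moved stays moved. The work goes in short steps, Python scripts to look and compute and a tool call to move; the robot and the scene stay as the last step left them, time stands still between calls to the robot, and variables do not carry over. Pictures are saved under pics/ and viewed, at most 10 in all, crops included, and the job is handed in when it is done.

Besides the shell and the picture viewer there is one more tool, called after ">>>" as name([rows], argument=value, ...), one row to a line, values as JSON. play_rows: Moves the arm, as the interface text tells. Its arguments: {"type":"object","properties":{"motion":{"type":"array"},"fingers":{"type":"number"}},"required":["motion"]}

```bash
ls; mkdir -p pics
python3 - <<'E'
from plant import ctrl,cams
import cv2,json
for n in("scene","top"):
    cv2.imwrite(f"pics/{n}0.png",cams.snapshot(n)); print(n,cams.get_calibration(n))
print(ctrl.get_obs())
E
```

```text
pics
scene {'vertical_fov': 54.94798954415759, 'cx': 316.60828739673764, 'cy': 236.81284975980728, 'position': array([ 1.31323739, -0.62208229,  0.81656228]), 'rotation': array([52.91970271, -0.93314077, 46.69928961])}
top {'vertical_fov': 48.414248408683804, 'cx': 332.10756545715265, 'cy': 240.02512893094894, 'position': array([0.25411714, 0.04336753, 1.74699496]), 'rotation': array([ 1.18022689e+01,  3.32368989e-02, -8.88028576e+01])}
{'clock': 0.1, 'joint_pos': array([ 8.85255359e+01,  2.05854631e+01,  6.39638869e-01, -1.80986208e-02,
       -7.01338401e+01, -1.65056340e+01]), 'qvel': array([-0.09985494, -0.11620517,  0.09743709,  0.01528288, -0.05770064,
       -0.02596467]), 'tau': array([-1.27491137e-03, -5.84166777e+01,  2.93752170e+01,  7.01548353e+00,
        1.01937188e-02, -5.53920711e-05]), 'tool_pos': array([0.20826652, 0.64162345, 0.22574098]), 'orientation': array([ 1.79918784e+02, -6.32172522e-03, -1.79862558e+01]), 'force': array([-0.30883195, -0.8998905 ,  0.1918291 ]), 'moment': array([ 0.02928467, -0.00911068, -0.01437055]), 'gripper_force': 0.0, 'opening': 0.08793527922800173}
```

View pics/scene0.png

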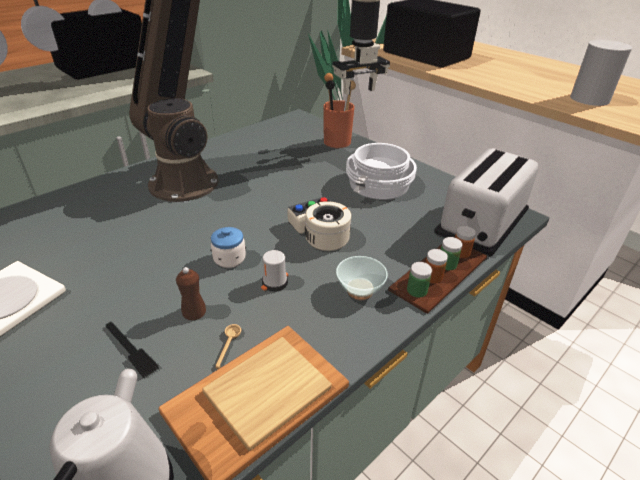

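View pics/top0.png

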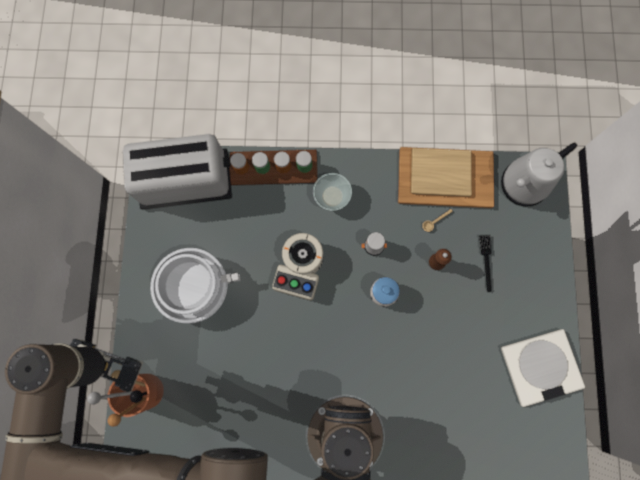

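The scene view shows the keys at about (298,208), (311,204) and (323,202), the socket at (329,217) and the cup at (274,270). In the top view the keys are at (281,280), (294,284) and (307,287), the socket at (302,253), and the cup at (375,243) with its lugs left and right of it.

```bash
cat > h.py <<'E'
import numpy as np,cv2
from scipy.spatial.transform import Rotation as Ro
from plant import ctrl,cams
def cal(n):
    c=cams.get_calibration(n); f=240/np.tan(np.radians(c["vertical_fov"]/2))
    return f,c["cx"],c["cy"],np.array(c["position"]),Ro.from_euler("xyz",c["rotation"],degrees=True).as_matrix()
def ray(n,u,v):
    f,cx,cy,p,R=cal(n); d=R@np.array([(u-cx)/f,-(v-cy)/f,-1]); return p,d/np.linalg.norm(d)
def onz(n,u,v,z):
    p,d=ray(n,u,v); return p+d*(z-p[2])/d[2]
def proj(n,X):
    f,cx,cy,p,R=cal(n); q=R.T@(np.array(X)-p); return np.array([cx+f*q[0]/-q[2],cy-f*q[1]/-q[2]])
def tri(a,b):
    (p,d),(q,e)=ray("top",*a),ray("scene",*b)
    s,t=np.linalg.lstsq(np.c_[d,-e],q-p,rcond=None)[0]
    return (p+s*d+q+t*e)/2,np.linalg.norm(p+s*d-q-t*e)
def blobs(im,lo,hi,box,amin=4):
    x0,y0,x1,y1=box; hsv=cv2.cvtColor(im[y0:y1,x0:x1],cv2.COLOR_BGR2HSV)
    m=cv2.inRange(hsv,lo,hi); n,l,s,c=cv2.connectedComponentsWithStats(m)
    return [(np.round(c[i]+[x0,y0],2),s[i,4]) for i in range(1,n) if s[i,4]>=amin]
E
python3 - <<'E'
from h import *
B={"top":(265,225,400,305),"scene":(240,190,360,300)}
for n in B:
    im=cv2.imread(f"pics/{n}0.png"); b=B[n]
    for nm,lo,hi in(("red",(0,150,80),(4,255,255)),("red2",(174,150,80),(180,255,255)),("green",(50,120,50),(85,255,255)),("blue",(105,150,60),(125,255,255)),("orange",(5,130,100),(20,255,255)),("dark",(0,0,0),(180,255,45))):
        print(n,nm,blobs(im,lo,hi,b))
    x0,y0,x1,y1=b
    c=cv2.resize(im[y0:y1,x0:x1],None,fx=5.8 if n=="top" else 5,fy=5.8 if n=="top" else 5,interpolation=cv2.INTER_CUBIC)
    cv2.imwrite(f"pics/{n}0c.png",c)
E
```

```text
top red [(array([281.07, 279.72]), np.int32(43))]
top red2 []
top green [(array([293.88, 283.12]), np.int32(43))]
top blue [(array([306.8 , 286.65]), np.int32(46))]
top orange [(array([362.91, 245.64]), np.int32(11)), (array([385.11, 245.33]), np.int32(9))]
top dark [(array([301.99, 252.41]), np.int32(275)), (array([285.44, 279.78]), np.int32(9)), (array([298.2, 283.4]), np.int32(15)), (array([310.86, 287.5 ]), np.int32(14))]
scene red [(array([323.05, 199.  ]), np.int32(20))]
scene red2 []
scene green [(array([310.48, 202.81]), np.int32(21))]
scene blue [(array([298.69, 207.09]), np.int32(32))]
scene orange [(array([344.5, 207.5]), np.int32(4)), (array([265. , 269.5]), np.int32(10)), (array([286.75, 273.75]), np.int32(4)), (array([263.59, 287.18]), np.int32(22))]
scene dark [(array([306.5, 205.5]), np.int32(6)), (array([295.18, 210.36]), np.int32(11)), (array([302.5 , 210.25]), np.int32(4)), (array([328.17, 212.96]), np.int32(134)), (array([277.08, 287.73]), np.int32(60))]
```

View pics/top0c.png

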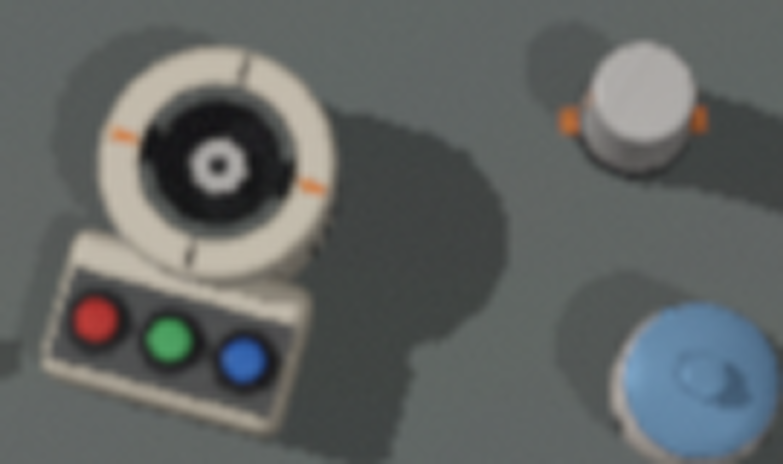

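View pics/scene0c.png

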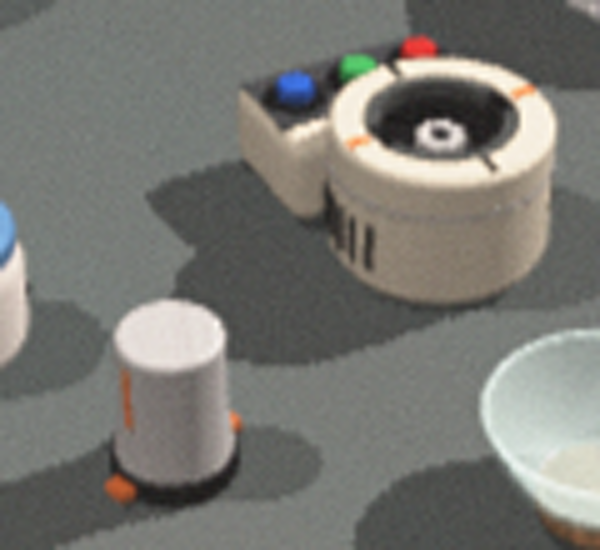

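The crops show the drum's orange marks at full-image top (286,248) and (319,257), scene (311,218) and (345,208). The black marks are at top (307,236) and (297.5,268), scene (319,203.5) and (337,222). The cup's top centre is at about top (375.6,240.5), scene (274,256.6).

Run:
```python
from h import *
t=lambda x,y:np.array([(x+.5)/5.8-.5+265,(y+.5)/5.8-.5+225])
s=lambda x,y:np.array([(x+.5)/5-.5+240,(y+.5)/5-.5+190])
T={"o1":(t(124,135),s(524,92)),"o2":(t(313,187),s(357,143)),"bf":(t(244,68),s(488,161)),"bb":(t(191,253),s(395,69)),
"red":((281.07,279.72),(323.05,199)),"green":((293.88,283.12),(310.48,202.81)),"blue":((306.8,286.65),(298.69,207.09)),"cuptop":(t(644,92),s(171,335))}
P={}
for k,(a,b) in T.items():
    X,e=tri(a,b);P[k]=X;z={"cuptop":.088}.get(k,.07 if k in("red","green","blue") else .09)
    print(k,X.round(4),round(e,4),"top@z",onz("top",*a,z)[:2].round(4),"scene@z",onz("scene",*b,z)[:2].round(4))
c=sum(P[k] for k in("o1","o2","bf","bb"))/4;print("c",c)
for a,b in(("o2","o1"),("blue","red")):
    d=P[a]*-1+P[b];print("ydir yaw",np.degrees(np.arctan2(-d[0],d[1])),np.hypot(*d[:2]))
d=P["bf"]-P["bb"];print("xdir",np.degrees(np.arctan2(d[1],d[0])),np.hypot(*d[:2]))
# whole cup steel/top ellipse masks
l1=onz("top",362.91,245.64,.008);l2=onz("top",385.11,245.33,.008);print("lugs top",l1,l2)
print("scene lug",onz("scene",263.59,287.18,.007))
```

```text
o1 [0.5733 0.1983 0.0885] 0.0034 top@z [0.5719 0.1969] scene@z [0.5756 0.1983]
o2 [0.5464 0.0941 0.0877] 0.0022 top@z [0.5453 0.0931] scene@z [0.5493 0.0929]
bf [0.6107 0.1329 0.0911] 0.0008 top@z [0.6106 0.1326] scene@z [0.6098 0.1344]
bb [0.5084 0.159  0.09  ] 0.0022 top@z [0.5077 0.1581] scene@z [0.509 0.16 ]
red [0.4739 0.2112 0.0666] 0.0017 top@z [0.473  0.2102] scene@z [0.4782 0.2082]
green [0.4637 0.1699 0.0659] 0.0005 top@z [0.463  0.1694] scene@z [0.4684 0.1658]
blue [0.4543 0.1297 0.0635] 0.0027 top@z [0.4527 0.1283] scene@z [0.4623 0.1244]
cuptop [ 0.6038 -0.0855  0.0847] 0.0033 top@z [ 0.6022 -0.0865] scene@z [ 0.6078 -0.0864]
c [0.55970724 0.1460601  0.08933361]
ydir yaw -14.489437844138171 0.10764690585304826
ydir yaw -13.561212595535476 0.08391802858720565
xdir -14.338624067642039 0.10551746193285366
lugs top [ 0.60046585 -0.05068523  0.008     ] [ 0.60304693 -0.12437776  0.008     ]
scene lug [ 0.6066461  -0.12283019  0.007     ]
```

>>> play_rows([
  {"x": 0.773, "y": 0.656},
  {"x": 0.773, "y": 0.656},
  {"x": 0.773, "y": 0.656},
  {"x": 0.773, "y": 0.656},
  {"x": 0.773, "y": 0.656},
  {"x": 0.773, "y": 0.656},
  {"x": 0.773, "y": 0.656},
  {"x": 0.773, "y": 0.656},
  {"x": 0.773, "y": 0.656},
  {"x": 0.773, "y": 0.656},
  {"x": 0.773, "y": 0.656},
  {"x": 0.773, "y": 0.656},
  {"x": 0.773, "y": 0.656},
  {"x": 0.773, "y": 0.656},
  {"x": 0.773, "y": 0.656},
  {"x": 0.773, "y": 0.656},
  {"x": 0.773, "y": 0.656},
  {"x": 0.773, "y": 0.656},
  {"x": 0.773, "y": 0.656},
  {"x": 0.773, "y": 0.656},
], fingers=-1)

```text
$.motion[0]: bad value
```

>>> play_rows([
  {"x": 0.773, "y": 0.656, "z": 0, "rx": 0, "ry": 0, "rz": 0},
  {"x": 0.773, "y": 0.656, "z": 0, "rx": 0, "ry": 0, "rz": 0},
  {"x": 0.773, "y": 0.656, "z": 0, "rx": 0, "ry": 0, "rz": 0},
  {"x": 0.773, "y": 0.656, "z": 0, "rx": 0, "ry": 0, "rz": 0},
  {"x": 0.773, "y": 0.656, "z": 0, "rx": 0, "ry": 0, "rz": 0},
  {"x": 0.773, "y": 0.656, "z": 0, "rx": 0, "ry": 0, "rz": 0},
  {"x": 0.773, "y": 0.656, "z": 0, "rx": 0, "ry": 0, "rz": 0},
  {"x": 0.773, "y": 0.656, "z": 0, "rx": 0, "ry": 0, "rz": 0},
  {"x": 0.773, "y": 0.656, "z": 0, "rx": 0, "ry": 0, "rz": 0},
  {"x": 0.773, "y": 0.656, "z": 0, "rx": 0, "ry": 0, "rz": 0},
  {"x": 0.773, "y": 0.656, "z": 0, "rx": 0, "ry": 0, "rz": 0},
  {"x": 0.773, "y": 0.656, "z": 0, "rx": 0, "ry": 0, "rz": 0},
  {"x": 0.773, "y": 0.656, "z": 0, "rx": 0, "ry": 0, "rz": 0},
  {"x": 0.773, "y": 0.656, "z": 0, "rx": 0, "ry": 0, "rz": 0},
  {"x": 0.773, "y": 0.656, "z": 0, "rx": 0, "ry": 0, "rz": 0},
  {"x": 0.773, "y": 0.656, "z": 0, "rx": 0, "ry": 0, "rz": 0},
  {"x": 0.773, "y": 0.656, "z": 0, "rx": 0, "ry": 0, "rz": 0},
  {"x": 0.773, "y": 0.656, "z": 0, "rx": 0, "ry": 0, "rz": 0},
  {"x": 0.773, "y": 0.656, "z": 0, "rx": 0, "ry": 0, "rz": 0},
  {"x": 0.773, "y": 0.656, "z": 0, "rx": 0, "ry": 0, "rz": 0},
], fingers=-1)

```text
clock: 2.6
tool_pos: [0.4753, 0.2092, 0.2266]
orientation: [-180.0, -0.0, -18.0]
force: [0.7, 0.3, -0.6]
opening: 0.0004
gripper_force: 0.0
```

>>> play_rows([
  {"x": 0, "y": 0, "z": 1, "rx": 0, "ry": 0, "rz": 0},
  {"x": 0, "y": 0, "z": 1, "rx": 0, "ry": 0, "rz": 0},
  {"x": 0, "y": 0, "z": 1, "rx": 0, "ry": 0, "rz": 0},
  {"x": 0, "y": 0, "z": 1, "rx": 0, "ry": 0, "rz": 0},
  {"x": 0, "y": 0, "z": 1, "rx": 0, "ry": 0, "rz": 0},
  {"x": 0, "y": 0, "z": 0.6, "rx": 0, "ry": 0, "rz": 0},
  {"x": 0, "y": 0, "z": 0, "rx": 0, "ry": 0, "rz": 0},
])

```text
clock: 3.48
tool_pos: [0.4744, 0.2099, 0.0858]
orientation: [179.9, 0.1, -18.0]
force: [0.3, 0.7, 0.9]
opening: 0.0003
gripper_force: 0.0
```

Run:
```python
from h import *
print(ctrl.get_obs()["tool_pos"],ctrl.get_obs()["force"])
im=cams.snapshot("scene")
cv2.imwrite("pics/s1.png",cv2.resize(im[150:250,250:390],None,fx=5.6,fy=5.6,interpolation=cv2.INTER_CUBIC))
```

```text
[0.47443493 0.2099136  0.08581559] [0.29907888 0.6847068  0.85188399]
```

View pics/s1.png

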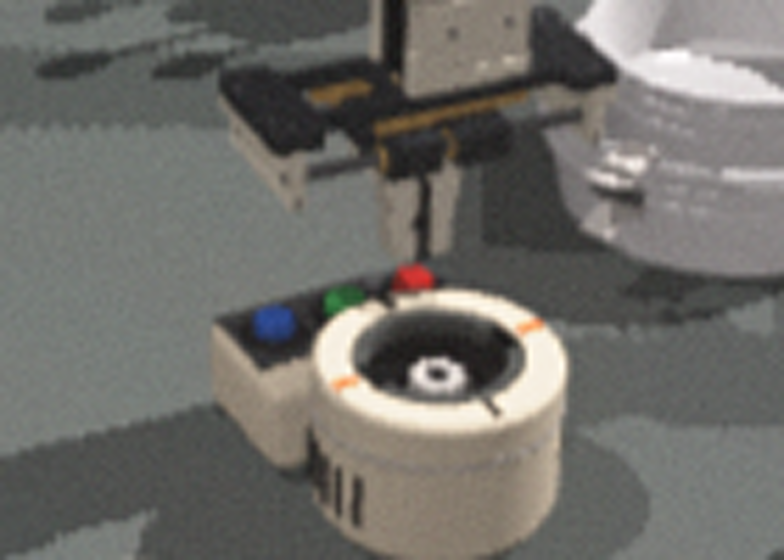

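The closed fingers (crop 420,250) stand right above the red key (414,278), so I press it now.

>>> play_rows([
  {"x": 0, "y": 0, "z": 0.5, "rx": 0, "ry": 0, "rz": 0},
  {"x": 0, "y": 0, "z": 0.2, "rx": 0, "ry": 0, "rz": 0},
  {"x": 0, "y": 0, "z": 0.12, "rx": 0, "ry": 0, "rz": 0},
  {"x": 0, "y": 0, "z": 0, "rx": 0, "ry": 0, "rz": 0},
  {"x": 0, "y": 0, "z": 0, "rx": 0, "ry": 0, "rz": 0},
])

```text
clock: 4.15
tool_pos: [0.4747, 0.2107, 0.0663]
orientation: [-180.0, -0.0, -18.0]
force: [-1.7, -0.3, 3.1]
opening: 0.0006
gripper_force: 1.6
```

>>> play_rows([
  {"x": 0, "y": 0, "z": 0.08, "rx": 0, "ry": 0, "rz": 0},
  {"x": 0, "y": 0, "z": 0, "rx": 0, "ry": 0, "rz": 0},
  {"x": 0, "y": 0, "z": 0, "rx": 0, "ry": 0, "rz": 0},
])

```text
clock: 4.53
tool_pos: [0.4748, 0.2108, 0.0651]
orientation: [-180.0, -0.0, -18.0]
force: [-6.9, -1.4, 13.4]
opening: 0.0007
gripper_force: 6.8
```

>>> play_rows([
  {"x": 0, "y": 0, "z": -1, "rx": 0, "ry": 0, "rz": 0},
  {"x": 0, "y": 0, "z": 0, "rx": 0, "ry": 0, "rz": 0},
  {"x": 0.06, "y": 0.844, "z": 0, "rx": 0, "ry": 0, "rz": 0},
  {"x": 0.06, "y": 0.844, "z": 0, "rx": 0, "ry": 0, "rz": 0},
  {"x": 0, "y": 0, "z": 0, "rx": 0, "ry": 0, "rz": 0},
  {"x": 0, "y": 0, "z": 0, "rx": 0, "ry": 0, "rz": 0},
])

```text
clock: 5.28
tool_pos: [0.4647, 0.1692, 0.0891]
orientation: [-180.0, -0.0, -18.0]
force: [-0.4, 0.6, -0.2]
opening: 0.0008
gripper_force: 0.0
```

>>> play_rows([
  {"x": 0, "y": 0, "z": 0.5, "rx": 0, "ry": 0, "rz": 0},
  {"x": 0, "y": 0, "z": 0.3, "rx": 0, "ry": 0, "rz": 0},
  {"x": 0, "y": 0, "z": 0.19, "rx": 0, "ry": 0, "rz": 0},
  {"x": 0, "y": 0, "z": 0, "rx": 0, "ry": 0, "rz": 0},
  {"x": 0, "y": 0, "z": 0, "rx": 0, "ry": 0, "rz": 0},
  {"x": 0, "y": 0, "z": 0, "rx": 0, "ry": 0, "rz": 0},
])

```text
clock: 6.02
tool_pos: [0.4645, 0.1697, 0.0651]
orientation: [180.0, -0.0, -17.9]
force: [-6.2, -0.8, 15.1]
opening: 0.0002
gripper_force: 7.8
```

>>> play_rows([
  {"x": 0, "y": 0, "z": -1, "rx": 0, "ry": 0, "rz": 0},
  {"x": 0, "y": 0, "z": -1, "rx": 0, "ry": 0, "rz": 0},
  {"x": 0, "y": 0, "z": -1, "rx": 0, "ry": 0, "rz": 0},
  {"x": 0, "y": 0, "z": -1, "rx": 0, "ry": 0, "rz": 0},
  {"x": 0.844, "y": 0.804, "z": 0, "rx": 0, "ry": 0, "rz": 0},
  {"x": 0.844, "y": 0.804, "z": 0, "rx": 0, "ry": 0, "rz": 0},
  {"x": 0.844, "y": 0.804, "z": 0, "rx": 0, "ry": 0, "rz": 0},
  {"x": 0.844, "y": 0.804, "z": 0, "rx": 0, "ry": 0, "rz": 0},
  {"x": 0.844, "y": 0.804, "z": 0, "rx": 0, "ry": 0, "rz": 0},
  {"x": 0.844, "y": 0.804, "z": 0, "rx": 0, "ry": 0, "rz": 0},
  {"x": 0.844, "y": 0.804, "z": 0, "rx": 0, "ry": 0, "rz": 0},
  {"x": 0.844, "y": 0.804, "z": 0, "rx": 0, "ry": 0, "rz": 0},
  {"x": 0.844, "y": 0.804, "z": 0, "rx": 0, "ry": 0, "rz": 0},
  {"x": 0.844, "y": 0.804, "z": 0, "rx": 0, "ry": 0, "rz": 0},
  {"x": 0, "y": 0, "z": 0, "rx": 0, "ry": 0, "rz": -1},
  {"x": 0, "y": 0, "z": 0, "rx": 0, "ry": 0, "rz": -1},
  {"x": 0, "y": 0, "z": 0, "rx": 0, "ry": 0, "rz": -1},
  {"x": 0, "y": 0, "z": 0, "rx": 0, "ry": 0, "rz": -1},
  {"x": 0, "y": 0, "z": 0, "rx": 0, "ry": 0, "rz": -1},
], fingers=1)

```text
clock: 8.4
tool_pos: [0.6031, -0.0865, 0.1634]
orientation: [180.0, 0.1, 2.2]
force: [0.2, -0.6, -0.4]
opening: 0.0874
gripper_force: 0.0
```

Run:
```python
from h import *
o=ctrl.get_obs();print(o["tool_pos"],o["orientation"],o["joint_pos"].round(1),o["opening"])
im=cams.snapshot("scene");tp=cams.snapshot("top")
a=cv2.resize(im[150:330,200:420],(480,393));b=cv2.resize(tp[200:320,260:480],(480,262))
cv2.imwrite("pics/s2.png",np.vstack([a,b])[:600])
```

```text
[ 0.60310103 -0.08649625  0.1634484 ] [1.79996434e+02 6.43757759e-02 2.16276560e+00] [ 10.2  17.2 -12.9  -0.  -60.   82. ] 0.08742520139938471
```

View pics/s2.png

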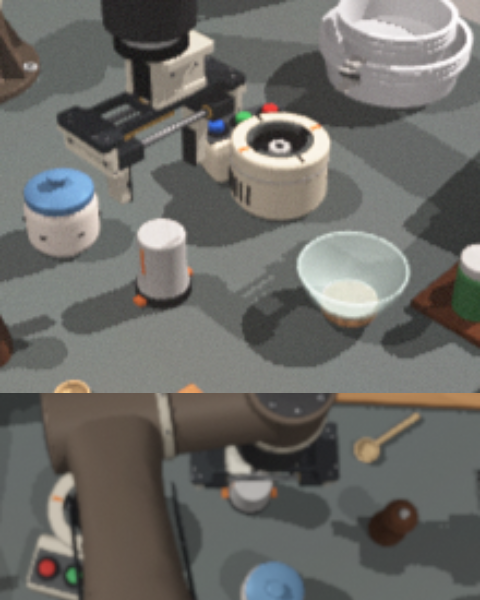

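The gripper hangs open above the cup: in the scene crop the fingertips are at about (127,198) and (195,160), the cup top at (162,230). I'll check this by projection.

Run:
```python
from h import *
for y in(-.044,.044): print("tip",(proj("scene",[.603,-.0865+y,.1634])-[200,150])*2.182)
print("cup top",(proj("scene",[.603,-.0865,.088])-[200,150])*2.182, (proj("top",[.603,-.0865,.088])-[260,200])*2.182)
```

```text
tip [123.17274234 193.56772943]
tip [186.32239448 161.48962287]
cup top [158.30185243 230.62255222] [252.25916045  87.69853567]
```

>>> play_rows([
  {"x": 0, "y": 0, "z": 1, "rx": 0, "ry": 0, "rz": 0},
  {"x": 0, "y": 0, "z": 1, "rx": 0, "ry": 0, "rz": 0},
  {"x": 0, "y": 0, "z": 1, "rx": 0, "ry": 0, "rz": 0},
  {"x": 0, "y": 0, "z": 1, "rx": 0, "ry": 0, "rz": 0},
  {"x": 0, "y": 0, "z": 0.7, "rx": 0, "ry": 0, "rz": 0},
  {"x": 0, "y": 0, "z": 0, "rx": 0, "ry": 0, "rz": 0},
  {"x": 0, "y": 0, "z": 0, "rx": 0, "ry": 0, "rz": 0},
])

```text
clock: 9.38
tool_pos: [0.6039, -0.0866, 0.0475]
orientation: [180.0, -0.1, 2.0]
force: [-0.2, -0.2, -0.2]
opening: 0.0879
gripper_force: 0.0
```

>>> play_rows([
  {"x": 0, "y": 0, "z": 0, "rx": 0, "ry": 0, "rz": 0},
  {"x": 0, "y": 0, "z": 0, "rx": 0, "ry": 0, "rz": 0},
  {"x": 0, "y": 0, "z": 0, "rx": 0, "ry": 0, "rz": 0},
  {"x": 0, "y": 0, "z": 0, "rx": 0, "ry": 0, "rz": 0},
  {"x": 0, "y": 0, "z": 0, "rx": 0, "ry": 0, "rz": 0},
  {"x": 0, "y": 0, "z": 0, "rx": 0, "ry": 0, "rz": 0},
], fingers=-1)

```text
clock: 10.12
tool_pos: [0.6033, -0.0868, 0.0471]
orientation: [180.0, -0.0, 2.0]
force: [-0.5, -1.6, 2.6]
opening: 0.0557
gripper_force: 30.0
```

>>> play_rows([
  {"x": 0, "y": 0, "z": -1, "rx": 0, "ry": 0, "rz": 0},
  {"x": 0, "y": 0, "z": -1, "rx": 0, "ry": 0, "rz": 0},
  {"x": 0, "y": 0, "z": -1, "rx": 0, "ry": 0, "rz": 0},
  {"x": 0, "y": 0, "z": -1, "rx": 0, "ry": 0, "rz": 0},
  {"x": 0, "y": 0, "z": -1, "rx": 0, "ry": 0, "rz": 0},
  {"x": -0.142, "y": -0.937, "z": 0, "rx": 0, "ry": 0, "rz": 0},
  {"x": -0.142, "y": -0.937, "z": 0, "rx": 0, "ry": 0, "rz": 0},
  {"x": -0.142, "y": -0.937, "z": 0, "rx": 0, "ry": 0, "rz": 0},
  {"x": -0.142, "y": -0.937, "z": 0, "rx": 0, "ry": 0, "rz": 0},
  {"x": -0.142, "y": -0.937, "z": 0, "rx": 0, "ry": 0, "rz": 0},
  {"x": -0.142, "y": -0.937, "z": 0, "rx": 0, "ry": 0, "rz": 0},
  {"x": -0.142, "y": -0.937, "z": 0, "rx": 0, "ry": 0, "rz": 0},
  {"x": -0.142, "y": -0.937, "z": 0, "rx": 0, "ry": 0, "rz": 0},
  {"x": -0.142, "y": -0.937, "z": 0, "rx": 0, "ry": 0, "rz": 0},
  {"x": -0.142, "y": -0.937, "z": 0, "rx": 0, "ry": 0, "rz": 0},
  {"x": 0, "y": 0, "z": 0, "rx": 0, "ry": 0, "rz": 1},
  {"x": 0, "y": 0, "z": 0, "rx": 0, "ry": 0, "rz": 1},
  {"x": 0, "y": 0, "z": 0, "rx": 0, "ry": 0, "rz": 1},
  {"x": 0, "y": 0, "z": 0, "rx": 0, "ry": 0, "rz": 1},
  {"x": 0, "y": 0, "z": 0, "rx": 0, "ry": 0, "rz": 0},
])

```text
clock: 12.62
tool_pos: [0.5588, 0.1461, 0.1709]
orientation: [180.0, 0.1, -14.0]
force: [0.4, -0.8, -3.8]
opening: 0.0556
gripper_force: 30.0
```

Run:
```python
from h import *
o=ctrl.get_obs();print(o["tool_pos"],o["orientation"],o["joint_pos"].round(1),o["opening"])
im=cams.snapshot("scene");tp=cams.snapshot("top");cv2.imwrite("pics/s3.png",im);cv2.imwrite("pics/t3.png",tp)
a=cv2.resize(im[150:250,260:390],None,fx=6,fy=6,interpolation=cv2.INTER_CUBIC)
cv2.imwrite("pics/s3c.png",a)
print(blobs(im,(5,130,100),(20,255,255),(260,150,390,250),2))
cv2.imwrite("pics/t3c.png",cv2.resize(tp[205:305,250:380],None,fx=6,fy=6,interpolation=cv2.INTER_CUBIC))
```

```text
[0.55877042 0.14610034 0.17085464] [ 1.79954560e+02  9.22033926e-02 -1.39650853e+01] [ 34.   14.  -16.3  -0.  -59.8  42. ] 0.055628120621779104
[(array([318.82, 164.82]), np.int32(11)), (array([328.5, 162. ]), np.int32(2)), (array([341.  , 197.25]), np.int32(8)), (array([316.93, 203.73]), np.int32(15)), (array([344.5 , 207.75]), np.int32(4)), (array([311., 218.]), np.int32(3))]
```

View pics/s3c.png

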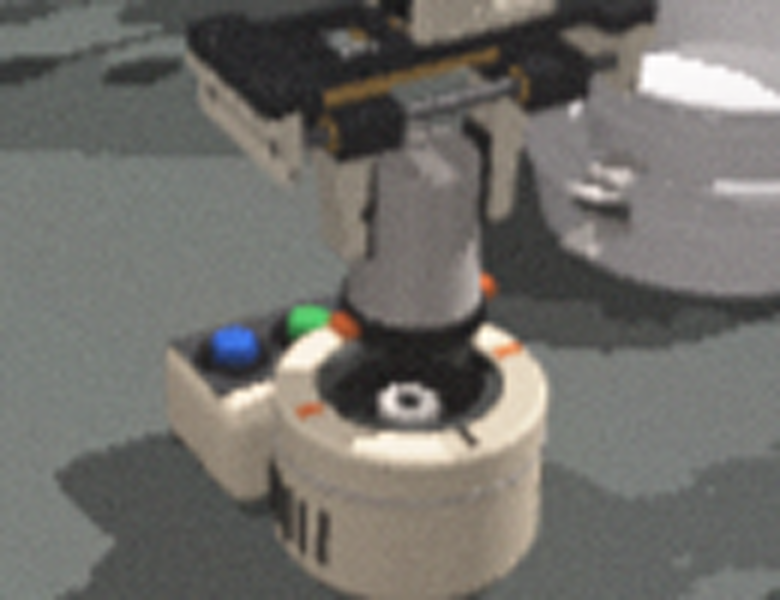

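The cup hangs straight above the socket, its near lug at scene (317,203.7) and its far lug at (341,197.3), with slot marks at (311,218) and (344.5,207.8). I compare these with the projections.

Run:
```python
from h import *
Rz=lambda a:Ro.from_euler("z",a,degrees=True).as_matrix()
tcp=np.array([.5588,.1461,0]);
for n,m in((-1,(316.93,203.73)),(1,(341,197.25))):
    p=tcp+Rz(-14)@[0,n*.037,0]+[0,0,.1308];q=proj("scene",p);print("lug",q,np.array(m)-q, onz("scene",*m,.1308)-p)
c=np.array([.5597,.146,.09])
s=lambda x,y:np.array([(x+.5)/5-.5+240,(y+.5)/5-.5+190])
for d,m in(((0,.054),s(524,92)),((0,-.054),s(357,143)),((.054,0),s(488,161)),((-.054,0),s(395,69))):
    p=c+Rz(-14.2)@[*d,0];q=proj("scene",p);print("mark",q,m-q,onz("scene",*m,.09)-p)
im=cv2.imread("pics/s3.png")
# coupling & collar/steel outline
g=cv2.cvtColor(im,cv2.COLOR_BGR2GRAY)
for v in(194,196,198): print(v,g[v,305:350])
```

```text
lug [315.94981806 203.54572802] [0.98018194 0.18427198] [2.45198340e-03 1.35838323e-03 2.77555756e-17]
lug [339.10608408 196.77858334] [1.89391592 0.47141666] [5.24867294e-03 2.17990270e-03 2.77555756e-17]
mark [343.76486901 207.6119735 ] [0.63513099 0.3880265 ] [ 2.60642335e-03 -9.25328759e-05 -2.77555756e-17]
mark [310.51513357 217.6532313 ] [0.48486643 0.5467687 ] [ 2.83809562e-03 -7.99585216e-04 -2.77555756e-17]
mark [337.36370861 222.38497383] [-0.16370861 -0.58497383] [-2.24555314e-03  1.63721269e-03 -2.77555756e-17]
mark [318.02345459 203.26576673] [0.57654541 0.13423327] [ 1.62840190e-03  7.51650206e-04 -2.77555756e-17]
194 [123 123 121 124 122 123 125 125 123 122 122 128 122 103 102 101 109 107
 108 115 112 115 114 117 114 113 109 109 113 111 121 128 148 165 150  81
  54  58  59  60  58  57  54  62  57]
196 [119 123 127 119 122 127 123 123 120 123 123 122  89  95 102 101 105 109
 111 109 111 115 116 119 111 114 106 110 113 114 123 136 150 163 178 149
 120  70  53  58  58  59  59  58  57]
198 [122 124 123 123 126 131 122 123 120 124 121  97  70  91 104 103 112 112
 108 112 114 120 112 112 111 111 112 111 114 121 123 135 150 162 171 114
  98  83  61  58  59  63  56  59  63]
```

View pics/t3c.png

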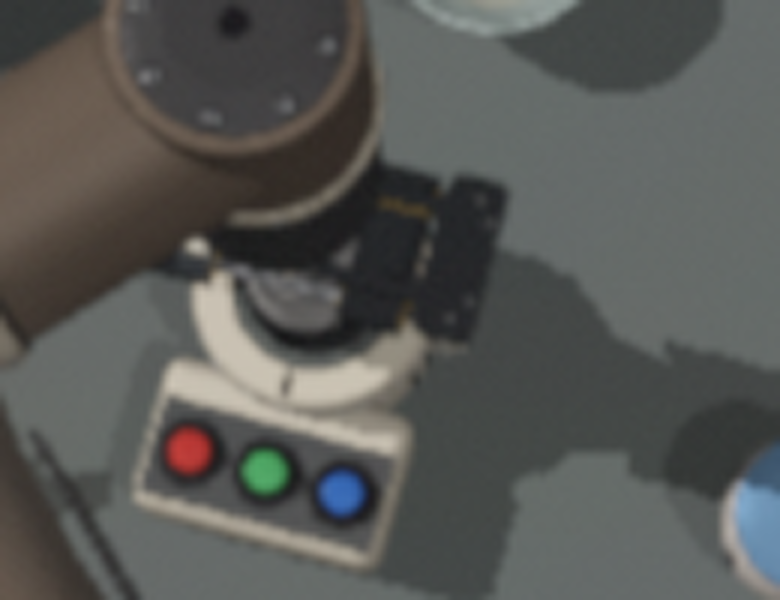

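The top view shows little of the cup, since the gripper hides it; nothing looks off by more than about 2 mm. I lower it to just under the mouth and watch the forces.

>>> play_rows([
  {"x": 0, "y": 0, "z": 0.8, "rx": 0, "ry": 0, "rz": 0},
  {"x": 0, "y": 0, "z": 0.5, "rx": 0, "ry": 0, "rz": 0},
  {"x": 0, "y": 0, "z": 0.12, "rx": 0, "ry": 0, "rz": 0},
  {"x": 0, "y": 0, "z": 0, "rx": 0, "ry": 0, "rz": 0},
  {"x": 0, "y": 0, "z": 0, "rx": 0, "ry": 0, "rz": 0},
])

```text
clock: 13.35
tool_pos: [0.5599, 0.1464, 0.1369]
orientation: [-180.0, -0.0, -14.0]
force: [0.1, -0.2, -4.3]
opening: 0.0559
gripper_force: 30.0
```

>>> play_rows([
  {"x": 0, "y": 0, "z": 0.1, "rx": 0, "ry": 0, "rz": 0},
  {"x": 0, "y": 0, "z": 0.06, "rx": 0, "ry": 0, "rz": 0},
  {"x": 0, "y": 0, "z": 0, "rx": 0, "ry": 0, "rz": 0},
  {"x": 0, "y": 0, "z": 0, "rx": 0, "ry": 0, "rz": 0},
])

```text
clock: 13.85
tool_pos: [0.5595, 0.1462, 0.1323]
orientation: [180.0, -0.0, -14.0]
force: [1.0, -0.9, -4.4]
opening: 0.0551
gripper_force: 30.0
```

>>> play_rows([
  {"x": 0, "y": 0, "z": 0.08, "rx": 0, "ry": 0, "rz": 0},
  {"x": 0, "y": 0, "z": 0.08, "rx": 0, "ry": 0, "rz": 0},
  {"x": 0, "y": 0, "z": 0.08, "rx": 0, "ry": 0, "rz": 0},
  {"x": 0, "y": 0, "z": 0, "rx": 0, "ry": 0, "rz": 0},
  {"x": 0, "y": 0, "z": 0, "rx": 0, "ry": 0, "rz": 0},
])

```text
clock: 14.48
tool_pos: [0.5595, 0.1462, 0.1263]
orientation: [180.0, -0.0, -14.0]
force: [-0.2, -0.5, -3.7]
opening: 0.0556
gripper_force: 30.0
```

>>> play_rows([
  {"x": 0, "y": 0, "z": 0.12, "rx": 0, "ry": 0, "rz": 0},
  {"x": 0, "y": 0, "z": 0.12, "rx": 0, "ry": 0, "rz": 0},
  {"x": 0, "y": 0, "z": 0.12, "rx": 0, "ry": 0, "rz": 0},
  {"x": 0, "y": 0, "z": 0.12, "rx": 0, "ry": 0, "rz": 0},
  {"x": 0, "y": 0, "z": 0, "rx": 0, "ry": 0, "rz": 0},
  {"x": 0, "y": 0, "z": 0, "rx": 0, "ry": 0, "rz": 0},
])

```text
clock: 15.22
tool_pos: [0.5598, 0.1463, 0.1146]
orientation: [-180.0, -0.0, -14.0]
force: [-0.2, 0.2, 4.1]
opening: 0.0556
gripper_force: 30.0
```

>>> play_rows([
  {"x": 0, "y": 0, "z": 0.02, "rx": 0, "ry": 0, "rz": 1},
  {"x": 0, "y": 0, "z": 0, "rx": 0, "ry": 0, "rz": 1},
  {"x": 0, "y": 0, "z": 0, "rx": 0, "ry": 0, "rz": 1},
  {"x": 0, "y": 0, "z": 0, "rx": 0, "ry": 0, "rz": 1},
  {"x": 0, "y": 0, "z": 0, "rx": 0, "ry": 0, "rz": 1},
  {"x": 0, "y": 0, "z": 0, "rx": 0, "ry": 0, "rz": 1},
  {"x": 0, "y": 0, "z": 0, "rx": 0, "ry": 0, "rz": 0},
])

```text
clock: 16.1
tool_pos: [0.5599, 0.1464, 0.1145]
orientation: [-179.9, -0.0, -38.0]
force: [-1.7, 0.4, 6.9]
opening: 0.0557
gripper_force: 30.0
```

Run:
```python
from h import *
o=ctrl.get_obs();print(o["tool_pos"],o["orientation"],o["force"],o["moment"])
```

```text
[0.55994319 0.14638459 0.11454643] [-1.79947259e+02 -4.22554057e-02 -3.80059334e+01] [-1.70168622  0.37792166  6.92615805] [-0.01651769  0.68243965 -0.02162567]
```

Run:
```python
from h import *
im=cams.snapshot("scene");o=ctrl.get_obs();print(o["moment"],o["clock"])
cv2.imwrite("pics/s4c.png",cv2.resize(im[150:250,260:390],None,fx=6,fy=6,interpolation=cv2.INTER_CUBIC))
print(blobs(im,(5,130,90),(20,255,255),(260,150,390,250),2))
```

```text
[-0.05372423  0.67184303  0.02607218] 16.15
[(array([310.25, 181.25]), np.int32(8)), (array([317., 181.]), np.int32(5)), (array([344.5, 207.5]), np.int32(6)), (array([311.25, 217.75]), np.int32(4)), (array([316.25, 217.25]), np.int32(4))]
```

View pics/s4c.png

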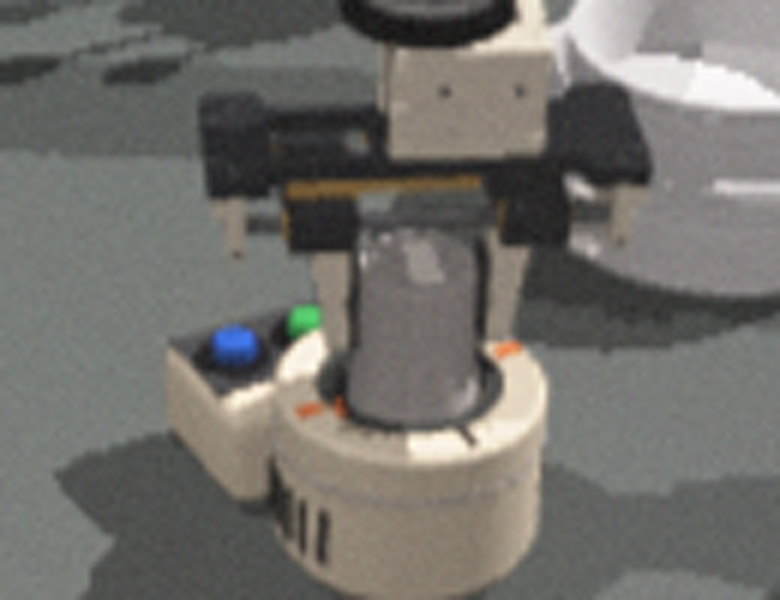

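An orange patch shows at crop (340,408), by the near slot's mark (308,410). I check which turn of the lug that matches.

Run:
```python
from h import *
c=np.array([.5597,.146,0])
for az in(-104,-112,-118,-128):
  a=np.radians(az)
  print(az,[(proj("scene",c+[r*np.cos(a),r*np.sin(a),z])+[.4,.1]).round(1) for r,z in((.037,.0745),(.041,.0775))], "stripe",(proj("scene",c+[.028*np.cos(a),.028*np.sin(a),.067+.045])).round(1))
```

```text
-104 [array([316.2, 220.7]), array([315. , 220.2])] stripe [318.9 208.6]
-112 [array([315.4, 219.8]), array([314.1, 219.2])] stripe [318.3 207.9]
-118 [array([315., 219.]), array([313.7, 218.3])] stripe [317.9 207.3]
-128 [array([314.6, 217.7]), array([313.2, 216.9])] stripe [317.6 206.4]
```

>>> play_rows([
  {"x": 0, "y": 0, "z": 0, "rx": 0, "ry": 0, "rz": 1},
  {"x": 0, "y": 0, "z": 0, "rx": 0, "ry": 0, "rz": 1},
  {"x": 0, "y": 0, "z": 0, "rx": 0, "ry": 0, "rz": 1},
  {"x": 0, "y": 0, "z": 0, "rx": 0, "ry": 0, "rz": 1},
  {"x": 0, "y": 0, "z": 0, "rx": 0, "ry": 0, "rz": 1},
  {"x": 0, "y": 0, "z": 0, "rx": 0, "ry": 0, "rz": 1},
  {"x": 0, "y": 0, "z": 0, "rx": 0, "ry": 0, "rz": 0},
])

```text
clock: 17.02
tool_pos: [0.5599, 0.1459, 0.1146]
orientation: [-180.0, -0.0, -62.0]
force: [-1.8, -3.0, 7.0]
opening: 0.0553
gripper_force: 30.0
```

Run:
```python
from h import *
im=cams.snapshot("scene");o=ctrl.get_obs();print(o["tool_pos"],o["orientation"],o["force"],o["moment"],o["clock"])
cv2.imwrite("pics/s5.png",im)
print(blobs(im,(3,110,70),(22,255,255),(290,175,360,235),1))
```

```text
[0.55988515 0.14586923 0.11451263] [-1.79967242e+02 -4.48663386e-02 -6.19656610e+01] [-0.85995555 -1.64142575  6.65210732] [-0.78652717  0.3369405   0.09606463] 17.075
[(array([319.17, 178.56]), np.int32(54)), (array([314., 185.]), np.int32(1)), (array([349. , 188.5]), np.int32(2)), (array([345.2, 207.6]), np.int32(5)), (array([316.17, 214.83]), np.int32(6)), (array([311.22, 217.78]), np.int32(9))]
```

>>> play_rows([
  {"x": 0, "y": 0, "z": 0, "rx": 0, "ry": 0, "rz": 1},
  {"x": 0, "y": 0, "z": 0, "rx": 0, "ry": 0, "rz": 1},
  {"x": 0, "y": 0, "z": 0, "rx": 0, "ry": 0, "rz": 1},
  {"x": 0, "y": 0, "z": 0, "rx": 0, "ry": 0, "rz": 1},
  {"x": 0, "y": 0, "z": 0, "rx": 0, "ry": 0, "rz": 1},
  {"x": 0, "y": 0, "z": 0, "rx": 0, "ry": 0, "rz": 1},
  {"x": 0, "y": 0, "z": 0, "rx": 0, "ry": 0, "rz": 1},
  {"x": 0, "y": 0, "z": 0, "rx": 0, "ry": 0, "rz": 1},
  {"x": 0, "y": 0, "z": 0, "rx": 0, "ry": 0, "rz": 1},
  {"x": 0, "y": 0, "z": 0, "rx": 0, "ry": 0, "rz": 1},
  {"x": 0, "y": 0, "z": 0, "rx": 0, "ry": 0, "rz": 0},
])

```text
clock: 18.45
tool_pos: [0.5595, 0.1452, 0.1146]
orientation: [-180.0, -0.1, -102.0]
force: [-2.0, -5.0, 8.6]
opening: 0.0554
gripper_force: 30.0
```

Run:
```python
from h import *
im=cams.snapshot("scene");o=ctrl.get_obs();print(o["tool_pos"],o["orientation"],o["force"],o["moment"],o["joint_pos"])
cv2.imwrite("pics/s6.png",im)
print(blobs(im,(3,110,70),(22,255,255),(290,175,360,235),1))
```

```text
[0.55958789 0.14516849 0.11458908] [-1.79969899e+02 -8.53125734e-02 -1.01951284e+02] [-2.01023198 -5.83645427  8.37199005] [-1.77263288  0.55133739  0.25494542] [ 33.97545642  17.09607286 -20.28511281   0.10184071 -52.6592133
 -45.98851836]
[(array([314.8, 176.4]), np.int32(5)), (array([322.  , 178.33]), np.int32(3)), (array([312.33, 179.67]), np.int32(3)), (array([331.67, 194.33]), np.int32(6)), (array([344.5 , 207.75]), np.int32(8)), (array([311.22, 217.78]), np.int32(9))]
```

>>> play_rows([
  {"x": 0, "y": 0, "z": 0, "rx": 0, "ry": 0, "rz": 0.5},
  {"x": 0, "y": 0, "z": 0, "rx": 0, "ry": 0, "rz": 0.5},
  {"x": 0, "y": 0, "z": 0, "rx": 0, "ry": 0, "rz": 0},
  {"x": 0, "y": 0, "z": 0, "rx": 0, "ry": 0, "rz": 0},
])

```text
clock: 19.0
tool_pos: [0.5595, 0.1453, 0.1146]
orientation: [-180.0, -0.1, -105.9]
force: [-2.2, -5.3, 8.9]
opening: 0.0552
gripper_force: 30.0
```

Run:
```python
from h import *
im=cams.snapshot("scene");o=ctrl.get_obs();print(o["tool_pos"],o["orientation"],o["force"],o["moment"])
cv2.imwrite("pics/s7c.png",cv2.resize(im[150:250,260:390],None,fx=6,fy=6,interpolation=cv2.INTER_CUBIC))
```

```text
[0.55953901 0.14525151 0.11456267] [-1.79964231e+02 -9.21588499e-02 -1.05866268e+02] [-2.68750874 -4.47854451  8.69906477] [-1.47789512  0.7520155   0.94619726]
```

View pics/s7c.png

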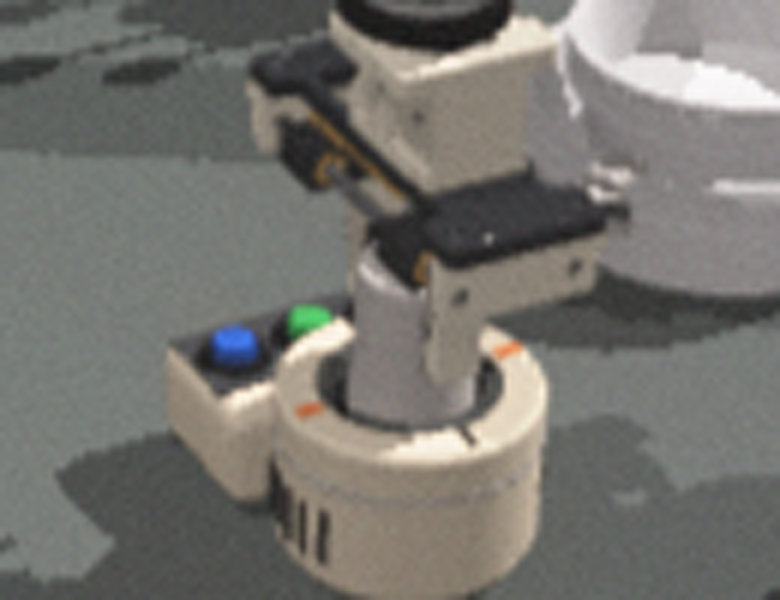

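The cup is seated upright in the socket with the near finger by the black end mark at crop (468,433). No lug shows in the slots, and the torque jump shows the ring is at its stop.

```bash
python3 -c "
from plant import workorder
print(workorder.close_job())"
```

```text
the job is handed in; nothing more can be done
None
```

The job is handed in: I pressed red, then green, each fully down and let up, then seated the cup and turned it clockwise to the stop, where the arm still grips it (no verdict was returned).

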